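Load the sample flasks into the numbered rack in order

TASK

Finish loading the wooden sample rack, whose pockets are numbered by one, two or three black studs on their ledges and may stand in any order: the smallest flask is already in pocket one. First put the middle-sized conical flask into pocket two and let go, then the tallest conical flask into pocket three, each lowered gently until it stands upright on the pocket's floor. Leave the smallest flask in its pocket and everything else on the table where it is, and knock nothing over.

Things in the scene. Friction and masses are not known exactly. Their poses are not given: they have to be found in the camera images.
- pocket_one_floor (a point): centre of the inner floor of pocket 1, 18 above the table. Open-topped square wooden block with 1 round black stud (diameter 18) in a row on its broad ledge. Opening 104 x 104, walls 7 thick, ledge 37 wide on the far (+x) side, depth 40 (top 40 above this point). x points to the ledge, y along the row of pockets, z up. Sizes in mm.
- pocket_two_floor (a point): centre of the inner floor of pocket 2, 18 above the table. Open-topped square wooden block with 2 round black studs (diameter 18) in a row on its broad ledge. Opening 104 x 104, walls 7 thick, ledge 37 wide on the far (+x) side, depth 40 (top 40 above this point). x points to the ledge, y along the row of pockets, z up. Sizes in mm.
- pocket_three_floor (a point): centre of the inner floor of pocket 3, 18 above the table. Open-topped square wooden block with 3 round black studs (diameter 18) in a row on its broad ledge. Opening 104 x 104, walls 7 thick, ledge 37 wide on the far (+x) side, depth 40 (top 40 above this point). x points to the ledge, y along the row of pockets, z up. Sizes in mm.
- flask_small: the smallest conical glass flask with cork, about 100 g: height 110 overall, base diameter 66; the cone narrows to a straight neck, diameter 32, from 45 to 90 above the base (thin look-only rim), then a cork, diameter 29, up to 110. Origin: centre of the underside; z up its axis. Already stands in pocket one. Sizes in mm.
- flask_middle: the middle-sized conical glass flask with cork, about 160 g: height 140 overall, base diameter 78; the cone narrows to a straight neck, diameter 32, from 75 to 120 above the base (thin look-only rim), then a cork, diameter 29, up to 140. Origin: centre of the underside; z up its axis. Stands on the table to the right of the rack (-y). Sizes in mm.
- flask_tall: the tallest conical glass flask with cork, about 240 g: height 175 overall, base diameter 90; the cone narrows to a straight neck, diameter 32, from 110 to 155 above the base (thin look-only rim), then a cork, diameter 29, up to 175. Origin: centre of the underside; z up its axis. Stands on the table to the right of the rack (-y). Sizes in mm.
- jar: bystander: closed straight-sided jar with paper label, 62 in diameter and 80 high, standing among the flasks. Origin: centre of the underside. Sizes in mm.
- beaker: bystander: empty open glass beaker, 68 in diameter and 85 high. Origin: centre of the underside. Sizes in mm.
- bung: bystander: black rubber bung, 50 in diameter and 35 high, on the robot's side of the table. Origin: centre of the underside. Sizes in mm.
- spoon: bystander: metal lab spoon lying flat along its x, about 200 long, on the robot's side of the table. Origin: under its middle. Sizes in mm.

How it is judged (in metres and radians):
On the way, in this order (a step that is already met when the one before it is completed fails the run):
1. the middle-sized flask stands released in pocket two (horizontal distance between flask_middle and pocket_two_floor below 0.028 m and z of flask_middle in the frame of pocket_two_floor between -0.005 and 0.005 m and angle between flask_middle's own z axis and vertical below 0.08 rad and linear speed of flask_middle below 0.03 m/s and contact force between the fingers and flask_middle below 0.1 N), for 0.2 s.
2. then the tallest flask stands released in pocket three (horizontal distance between flask_tall and pocket_three_floor below 0.028 m and z of flask_tall in the frame of pocket_three_floor between -0.005 and 0.005 m and angle between flask_tall's own z axis and vertical below 0.08 rad and linear speed of flask_tall below 0.03 m/s and contact force between the fingers and flask_tall below 0.1 N), for 0.2 s.
At the end, for the whole second after the job is handed in: The smallest flask stands in pocket one, the middle-sized in pocket two and the tallest in pocket three: each has its origin within 28 mm (horizontally) of the pocket's centre and within 5 mm of its floor's height, is upright within 0.08 rad, at rest (under 0.03 m/s) and not touched by the fingers (all of step 1 and all of step 2 and horizontal distance between flask_small and pocket_one_floor below 0.028 m and z of flask_small in the frame of pocket_one_floor between -0.005 and 0.005 m and angle between flask_small's own z axis and vertical below 0.08 rad and linear speed of flask_small below 0.03 m/s and contact force between the fingers and flask_small below 0.1 N).
It fails at once if a bystander (jar, beaker, bung or spoon) is pushed more than 30 mm from where it was, or an upright one is tipped by more than 0.4 rad (distance of any of jar, beaker, bung, spoon from where it was at the start of the episode above 0.03 m or angle between any of jar, beaker, bung's own z axis and vertical above 0.4 rad).
It fails at once if the smallest flask is tipped by more than 0.3 rad or lifted more than 15 mm off the floor of pocket one (angle between flask_small's own z axis and vertical above 0.3 rad or z of flask_small in the frame of pocket_one_floor above 0.015 m).
It fails at once if the middle-sized or tallest flask is tipped by more than 0.6 rad (angle between any of flask_middle, flask_tall's own z axis and vertical above 0.6 rad).
It fails at once if a flask is dropped into a pocket instead of lowered: it moves faster than 0.45 m/s (a fall of about 10 mm) while its underside is inside a pocket ((horizontal distance between flask_middle and pocket_one_floor below 0.03 m and z of flask_middle in the frame of pocket_one_floor below 0.035 m and linear speed of flask_middle above 0.45 m/s) or (horizontal distance between flask_middle and pocket_two_floor below 0.03 m and z of flask_middle in the frame of pocket_two_floor below 0.035 m and linear speed of flask_middle above 0.45 m/s) or (horizontal distance between flask_middle and pocket_three_floor below 0.03 m and z of flask_middle in the frame of pocket_three_floor below 0.035 m and linear speed of flask_middle above 0.45 m/s) or (horizontal distance between flask_tall and pocket_one_floor below 0.03 m and z of flask_tall in the frame of pocket_one_floor below 0.035 m and linear speed of flask_tall above 0.45 m/s) or (horizontal distance between flask_tall and pocket_two_floor below 0.03 m and z of flask_tall in the frame of pocket_two_floor below 0.035 m and linear speed of flask_tall above 0.45 m/s) or (horizontal distance between flask_tall and pocket_three_floor below 0.03 m and z of flask_tall in the frame of pocket_three_floor below 0.035 m and linear speed of flask_tall above 0.45 m/s)).
It also fails if it takes over 61 s, if anything falls off the work surface, if the arm or the gripper's body presses on something with over 40 N, if the wrist force passes 120 N, or if a joint passes its speed limit or range.

ROBOT

A 6-joint arm with a two-finger parallel gripper is mounted at the origin on the work surface. World frame = base frame: x ahead of the robot, y to its left, z up, the work surface at z = 0. Lengths are in mm, angles in degrees, forces in N, time in s.
With the tool pointing down it reaches from about 325 to 925 mm from the base axis. Payload 3.1 kg.
Tool frame: the origin (TCP) lies at the very end of the fingers, on their centre line; the grasp point (between the pads) lies grasp_offset behind it (grasp_offset is the distance from the TCP to the grasp point, in mm); z points along the fingers, y is the line along which they close (so a half turn about z gives the same grasp; the last joint's range is limited). The gripper opens to 85 mm and grips with 20 to 120 N. Pads are 22 mm wide; open, the fingers measure 114 mm over their backs; the gripper's body (76 mm by 85 mm) begins 54 mm behind the grasp point. The pads swing forward as they close: fully open they stand 13 mm farther back than shut.
Start: joints at [-82.002, 12.427, 92.441, -0, 75.132, -6.429], TCP at [155.738, -605.297, 231.3] pointing down, gripper open.
Joint ranges: [-157.48, 157.48], [-44.54, 120.13], [17.64, 146.25], [-64.5, 244.5], [7.68, 150.69], [-147.95, 147.95]. Speed limits (degrees/s): [159.86, 159.86, 180, 180, 180, 180].

INTERFACE

Orientations are given as [roll, pitch, yaw] about the fixed x, y, z axes, in that order (R = Rz(yaw) Ry(pitch) Rx(roll)).
In Python, from station import * gives the robot as it stands. Calls block until the motion is done:
- goto(position, orientation): joint-space move of the TCP to a pose.
- move_l(position, attitude=None, speed=150): straight line of the TCP; attitude=None keeps the orientation; speed is the mean speed in mm/s.
- move_j(angles): joint-space move.
- grip(opening, squeeze=None): finger opening in mm; squeeze is the grip in N (None keeps the last); returns when the fingers have stopped.
- wait(seconds).
- solve_ik(position, orientation): joint angles nearest the present ones, or None.
- get_obs(): the state.
- get_image(name): name is "scene" or "side" or "wrist"; returns the picture (480x640x3 uint8, red, green, blue); there is no depth.
- get_calibration(name): a dict with "fx", "fy", "cx", "cy" (pixels), "D" ([k1, k2, p1, p2, k3] as OpenCV has them; the pictures are not rectified), "R" (3x3) and "t" (3): a world point X has camera coordinates R X + t; the wrist camera has in their place "mount" (4x4, takes a point from camera to tool coordinates, whose origin is the TCP and whose axes are the flange's). Camera axes: x right, y down, z forward; pixel columns grow to the right and rows downward; lengths in mm; the calibration is good to about 2 mm. A picture is of the moment at which its call begins: read the wrist's pose just before it. get_calibration takes no time and is no camera call.
A pose or a line that the arm cannot do raises Unreachable and nothing moves.
- sign_off(): hands the job in; it is judged then, once.
Trained networks look in the newest picture that a camera, given by its name, has taken for a name from the list of things; names that differ only in an ending like _2 or _b are one class to them, and where a whole thing is asked for, a point or a joint stands for the part that bears it (a point fixed in the world has none). Each returns a list of dicts, best first, with "score" (0 to 1); they miss things now and then, are a little off and sometimes report something else, mostly with a low value. They report only what shows in the picture. A call takes as long as a camera call.
- spot_in(name, camera): "extent" ([centre column, centre row, width, height] in pixels, round what is visible of it).
- regions_of(name, camera): "region" (480x640 bool, what is visible of it) and "extent" ([centre column, centre row, width, height] in pixels, round what is visible of it).
The state is a dict: "t": time; "joint_pos": joint angles; "qvel": joint speeds; "effort": joint torques, N m; "tcp_pos": TCP position; "ee_rot": TCP orientation; "wrist_force": force on the tool from outside, world axes, zero at the start; "moment": the same for the moment, N m; "grip_width": finger opening in mm; "grip_force": force on a finger pad.
Only numpy, scipy, OpenCV 4.12 (cv2) and the standard library are available. Lean on these libraries where they do the work, as an engineer would, in place of code of your own. Each camera call takes 0.05 s, during which the arm holds its last target. There are 200 camera calls.

## Working session

There is one attempt and no reset: what is moved stays moved. The work goes in short steps, each a Python script; the robot and the scene stay as the last script left them, time stands still between calls to the robot, and variables do not carry over. Pictures are saved under pics/ and viewed, at most 10 in all, crops included, and the job is handed in when it is done.

```bash
mkdir -p pics; ls
python3 - <<'E'
from station import *
import cv2,numpy as np
ob=get_obs(); print(ob)
for c in ("scene","side"):
    im=get_image(c); cv2.imwrite(f"pics/{c}0.png",im[:,:,::-1]); print(c,get_calibration(c))
    for n in ["flask_small","flask_middle","flask_tall","jar","beaker","bung","spoon","pocket_one_floor","pocket_two_floor","pocket_three_floor"]:
        print(n,[(round(d["score"],2),np.round(d["extent"]).tolist()) for d in spot_in(n,c)][:4])
print(get_calibration("wrist"), grasp_offset)
E
```

```text
pics
{'t': 0.0, 'joint_pos': array([-8.20023966e+01,  1.24780993e+01,  9.25279269e+01,  1.41585282e-03,
        7.51317787e+01, -6.42976912e+00]), 'qvel': array([-0.07122053,  0.00515415, -0.00998221,  0.00992779,  0.05083562,
        0.01120605]), 'effort': array([ 1.11321857e-03, -3.96837115e+01, -3.03849864e+01, -1.03907660e-04,
        9.73967632e-03,  3.50706003e-06]), 'tcp_pos': array([ 155.62331875, -604.48085577,  229.9587722 ]), 'ee_rot': array([-1.79863215e+02, -1.67910730e-02,  1.44269875e+01]), 'wrist_force': array([-0.06866635,  0.33915726, -0.44470101]), 'moment': array([ 0.00758676, -0.03413059,  0.04334688]), 'grip_force': 0.0, 'grip_width': 85.46034144118805}
scene {'fx': 498.8605045720883, 'fy': 498.8605045720883, 'cx': 326.8491934545034, 'cy': 243.89297775872606, 'D': array([-0.09407978,  0.        ,  0.        ,  0.        ,  0.        ]), 'R': array([[ 0.50195068,  0.86475417, -0.01567576],
       [ 0.5318836 , -0.32292502, -0.78282774],
       [-0.68201565,  0.38460324, -0.622041  ]]), 't': array([-236.83695927, -248.67218355, 1724.65691141])}
flask_small [(0.62
[... 1401 characters left out ...]
 148.0, 31.0, 53.0]), (0.18, [282.0, 279.0, 90.0, 76.0]), (0.17, [207.0, 355.0, 33.0, 53.0])]
pocket_three_floor [(0.73, [284.0, 278.0, 90.0, 80.0])]
{'fx': 341.9029270078937, 'fy': 341.9029270078937, 'cx': 323.4898335254461, 'cy': 245.43226318341908, 'D': array([-0.02035833,  0.        ,  0.        ,  0.        ,  0.        ]), 'mount': array([[ 8.74339679e-04, -9.54068788e-01, -2.99586353e-01,
         7.70690768e+01],
       [ 9.99999474e-01,  6.73332331e-04,  7.74180317e-04,
         8.54126157e-02],
       [-5.36900099e-04, -2.99586873e-01,  9.54068875e-01,
        -1.42461896e+02],
       [ 0.00000000e+00,  0.00000000e+00,  0.00000000e+00,
         1.00000000e+00]])} 18.700000000000003
```

View pics/scene0.png

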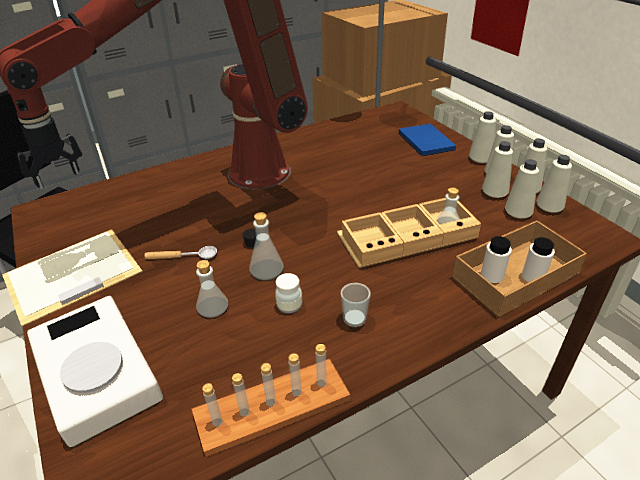

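View pics/side0.png

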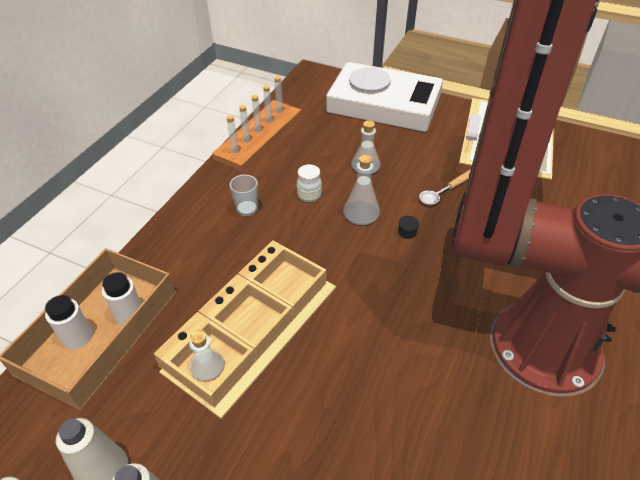

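The scene shows pockets 3, 2 and 1 left to right at about (373,240), (412,228) and (450,215), with the small flask in pocket 1. The middle flask is at (212,290), the tall flask at (266,248), the jar at (289,293) and the bung beside the tall flask at (250,238). The side view confirms this order.

```bash
cat > h.py <<'E'
from station import *
import cv2,numpy as np
from scipy.optimize import least_squares
from scipy.spatial.transform import Rotation as Ro
def cam(c,ob=None):
    k=get_calibration(c); K=np.array([[k["fx"],0,k["cx"]],[0,k["fy"],k["cy"]],[0,0,1]])
    if "R" in k: return K,k["D"],k["R"],k["t"]
    T=np.eye(4);T[:3,:3]=Ro.from_euler("xyz",ob["ee_rot"],degrees=True).as_matrix();T[:3,3]=ob["tcp_pos"]
    M=np.linalg.inv(T@k["mount"]); return K,k["D"],M[:3,:3],M[:3,3]
def proj(P,C):
    K,D,R,t=C; return cv2.projectPoints(np.asarray(P,float).reshape(-1,1,3),cv2.Rodrigues(R)[0],t,K,D)[0][:,0]
def ray(uv,C,z):
    K,D,R,t=C; p=cv2.undistortPoints(np.array([[uv]],float),K,D)[0,0]
    d=R.T@np.array([p[0],p[1],1]);o=-R.T@t; return o+d*(z-o[2])/d[2]
def ext(uv): a,b=uv.min(0),uv.max(0); return np.r_[a,b]
prof={"flask_small":[(0,33),(45,16),(90,16),(110,14.5)],"flask_middle":[(0,39),(75,16),(120,16),(140,14.5)],
"flask_tall":[(0,45),(110,16),(155,16),(175,14.5)],"jar":[(0,31),(80,31)],"beaker":[(0,34),(85,34)],"bung":[(0,25),(35,25)]}
A=np.linspace(0,2*np.pi,40)
def pts(n,x,y,z0=0): return np.array([(x+r*np.cos(a),y+r*np.sin(a),z0+z) for z,r in prof[n] for a in A])
def fit(n,obs,x0,z0=0):  # obs: list of (cam, extent)
    def f(p):
        return np.concatenate([ext(proj(pts(n,*p,z0),C))-np.array([e[0]-e[2]/2,e[1]-e[3]/2,e[0]+e[2]/2,e[1]+e[3]/2]) for C,e in obs])
    s=least_squares(f,x0,loss="soft_l1",f_scale=2); return s.x,np.abs(s.fun).max(),s.fun
E
python3 - <<'E'
from h import *
S,D=cam("scene"),cam("side")
for c in("scene","side"): get_image(c)
for n,a,b,z in [("flask_small",(448,205),(205,354),18),("flask_middle",(213,289),(365,148),0),("flask_tall",(266,248),(363,192),0),("jar",(290,293),(308,183),0),("beaker",(355,305),(243,195),0),("bung",(250,239),(410,226),0)]:
    o=[]
    for c,C,p in(("scene",S,a),("side",D,b)):
        for d in regions_of(n,c):
            e=d["extent"]
            if np.hypot(e[0]-p[0],e[1]-p[1])<15: o.append((C,e));break
    if o:
        x,m,r=fit(n,o,ray(b,D,40)[:2],z); print(n,len(o),x.round(1),r.round(1))
# rack corners clicked, top z=58: side view
for uv in [(185,333),(282,243)]: pass
for nm,uv in dict(p1=(205,352),p2=(246,314),p3=(285,278)).items(): print(nm,ray(uv,D,18).round(0))
E
```

```text
flask_small 2 [582.5 343.1] [-0.3 -2.   1.   2.4 -1.1  0.   2.1 -0.1]
flask_middle 2 [ 539.3 -363.8] [-0.6 -0.9  3.7  0.9  1.3 -0.  -0.1 -1.5]
flask_tall 2 [ 477.8 -196.2] [ 1.  -1.4 -4.9 -0.6  0.4 -1.9 -3.2  1.2]
jar 2 [ 628.5 -197.5] [-0.6 -0.4  2.8 -0.8 -0.2 -2.5  0.6 -0.5]
beaker 2 [745.2 -81.1] [ 1.5  0.8 -1.8  0.6 -0.7 -0.8  1.3  5.2]
bung 2 [ 349.8 -178.6] [-2.2 -2.1  2.7 -0.2  0.5 -2.2 -1.   0.5]
p1 [603. 317.  18.]
p2 [576. 204.  18.]
p3 [547.  85.  18.]
```

Run:
```python
import cv2
im=cv2.imread("pics/side0.png")[225:425,140:350]; cv2.imwrite("pics/c1.png",cv2.resize(im,None,fx=2.9,fy=2.9,interpolation=cv2.INTER_CUBIC))
```

```text
(no output)
```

View pics/c1.png

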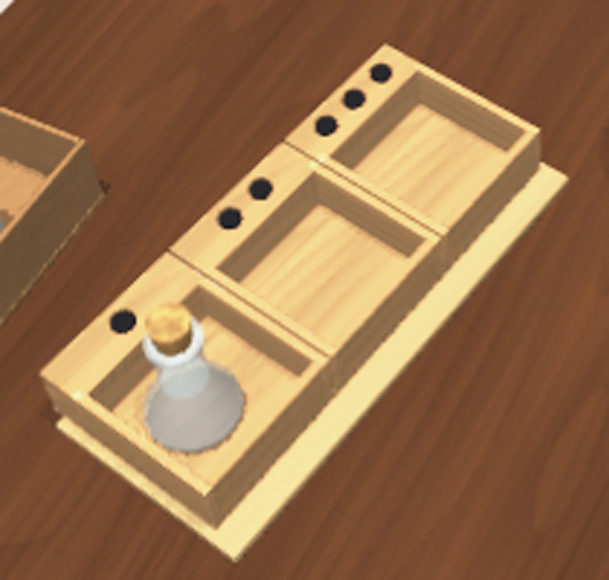

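The crop shows the rack's top corners at about (388,45), (540,130), (212,510) and (43,378), and the openings are clear. The studs read 3, 2, 1 from top to bottom, and the small flask is in the one-stud pocket.

Run:
```python
from h import *
D=cam("side")
f=lambda u,v:ray((u/2.9+140-.33,v/2.9+225-.33),D,58)[:2]
cs=[f(*p) for p in [(388,45),(540,130),(212,510),(43,378)]]
for c in cs: print(c.round(1))
print([np.linalg.norm(cs[i]-cs[(i+1)%4]).round(1) for i in range(4)])
print("yaw",[np.degrees(np.arctan2(*(b-a)[::-1])).round(1) for a,b in [(cs[1],cs[0]),(cs[2],cs[3]),(cs[1],cs[2]),(cs[0],cs[3])]])
# inner corners of openings p3, p2: top rim
for q in [[(418,72),(523,131),(446,229),(326,160)],[(317,165),(423,237),(327,352),(219,274)]]:
    P=np.array([f(*p) for p in q]); print(P.round(1).tolist(),P.mean(0).round(1))
for p in [(381,73),(354,98),(326,125),(261,188),(230,218),(123,321)]: print(f(*p).round(1))
```

```text
[604.1  27.1]
[461.7  54.2]
[517.4 411. ]
[667.  379.9]
[np.float64(145.0), np.float64(361.1), np.float64(152.8), np.float64(358.4)]
yaw [np.float64(-10.8), np.float64(-11.7), np.float64(81.1), np.float64(79.9)]
[[570.0, 41.9], [472.7, 60.4], [483.7, 163.4], [590.8, 145.8]] [529.3 102.9]
[[594.4, 152.6], [495.2, 176.3], [509.5, 284.9], [607.4, 263.0]] [551.6 219.2]
[595.1  54.8]
[601.5  85.4]
[607.4 117.2]
[620.2 187.7]
[626.  219.6]
[645.1 322. ]
```

Run:
```python
from h import *
Y=[180,0,79.5]
goto([540,100,300],Y); wait(.3)
ob=get_obs(); im=get_image("wrist"); cv2.imwrite("pics/w_rack.png",im[:,:,::-1])
C=cam("wrist",ob); np.savez("w.npz",tcp=ob["tcp_pos"],rot=ob["ee_rot"]); print(ob["t"],ob["tcp_pos"],ob["ee_rot"])
th=np.radians(-10.5);e1=np.array([np.cos(th),np.sin(th)]);e2=np.array([-e1[1],e1[0]])
out=im[:,:,::-1].copy()
for c in [(532,98.6),(553.9,216.5)]:
    P=[np.r_[np.array(c)+e1*a*52+e2*b*52,58] for a,b in [(1,1),(1,-1),(-1,-1),(-1,1)]]
    q=proj(P,C); print(q.round(0).tolist()); cv2.polylines(out,[np.int32(q.round())],True,(0,0,255),1)
cv2.imwrite("pics/w_rack_o.png",out)
goto([510,-290,330],Y); wait(.3)
ob=get_obs(); im=get_image("wrist"); C=cam("wrist",ob); cv2.imwrite("pics/w_fl.png",im[:,:,::-1])
for n,x0 in [("flask_middle",(539,-364)),("flask_tall",(478,-196)),("jar",(628,-197))]:
    g=proj([[*x0,60]],C)[0]; print(n,g.round())
    for d in regions_of(n,"wrist")[:3]:
        x,m,r=fit(n,[(C,d["extent"])],x0); print(round(d["score"],2),d["extent"],x.round(1),r.round(1))
print(get_obs()["t"])
```

```text
4.9333 [540.07397364  99.67405864 299.92802859] [-1.79994424e+02  2.23629736e-03  7.94670505e+01]
[[363.0, 164.0], [360.0, 254.0], [273.0, 254.0], [268.0, 164.0]]
[[367.0, 41.0], [364.0, 149.0], [268.0, 149.0], [263.0, 41.0]]
flask_middle [355. 257.]
0.65 [353.2, 256.2, 56.0, 76.9] [ 541. -365.] [ 1.1 -0.6 -1.1  0.4]
flask_tall [280. 130.]
0.94 [286.9, 124.4, 72.2, 76.5] [ 483.3 -189.9] [-0.2  1.8  0.3 -2.2]
jar [411. 106.]
0.57 [409.3, 107.8, 62.6, 58.7] [ 625.8 -201.5] [-3.6 -1.3  2.1  1.6]
0.29 [205.9, 267.6, 38.0, 111.5] [ 346.3 -377.5] [-3.2 42.3 21.2 -3.9]
6.9417
```

View pics/w_rack_o.png

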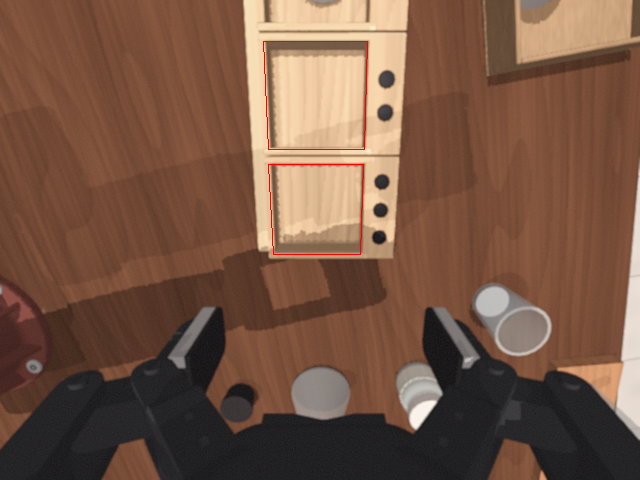

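View pics/w_fl.png

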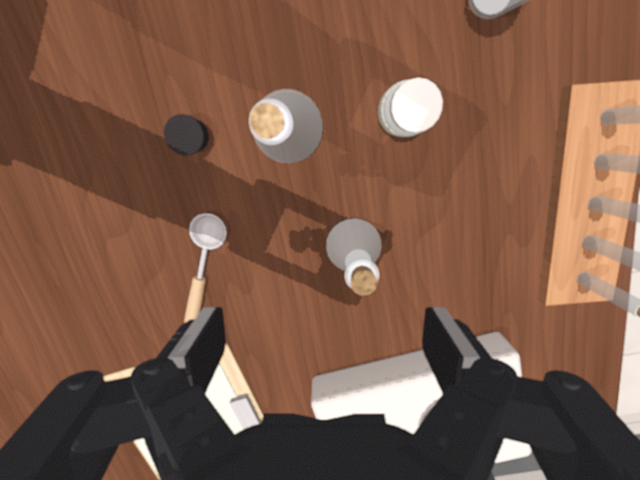

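The overlay of the predicted openings of pockets 3 and 2 matches the wrist picture to 1–2 px. The flask view shows the tall cork at (271,121) with its base at (285,127), and the middle cork at (365,281) with its base at (354,246). I'll check the axes from the corks, then pick the middle flask.

Run:
```python
from h import *
Y=[180,0,79.5]
ob=get_obs();C=cam("wrist",ob)
print("cork tall",ray((269,121),C,175)[:2].round(1),"mid",ray((365,282),C,140)[:2].round(1))
m=(541,-365.5)
goto([*m,260],Y); wait(.2); print(get_obs()["tcp_pos"].round(1))
move_l([*m,79],speed=120)
grip(20,40); wait(.2); ob=get_obs(); print(ob["t"],ob["tcp_pos"].round(1),ob["grip_width"],ob["grip_force"],ob["wrist_force"].round(1))
move_l([*m,110],speed=60); wait(.2)
ob=get_obs(); print(ob["t"],ob["grip_width"],ob["grip_force"],ob["wrist_force"].round(2))
im=get_image("side"); cv2.imwrite("pics/g1.png",cv2.resize(im[60:260,260:470,::-1],None,fx=2.5,fy=2.5))
```

```text
cork tall [ 483.1 -193.1] mid [ 541.5 -365.1]
[ 541.8 -365.2  262.4]
10.0417 [ 541.  -365.6   79.2] 31.28781490587709 40.48221230506897 [-1.1 -0.5  1.3]
10.9083 31.355282473038503 40.29413402080536 [-0.55  0.14 -1.22]
```

View pics/g1.png

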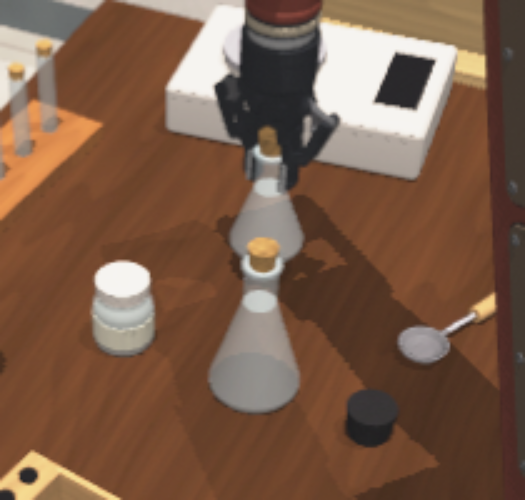

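The middle flask is held upright and clear of the table. Next I place it in pocket two.

Run:
```python
from h import *
Y=[180,0,79.5]
m=(541,-365.5); p=(553.3,217)
move_l([*m,285],speed=150)
move_l([*p,285],speed=220); wait(.3)
move_l([*p,150],speed=120)
move_l([*p,108],speed=50); wait(.3)
w0=get_obs()["wrist_force"]; print(get_obs()["t"],w0.round(2),get_obs()["tcp_pos"].round(1))
z=102
while z>=94:
    move_l([*p,z],speed=30); wait(.1); o=get_obs(); f=o["wrist_force"]; print(z,o["tcp_pos"].round(1),f.round(2))
    if f[2]-w0[2]>2: break
    z-=1
im=get_image("side"); cv2.imwrite("pics/g2.png",cv2.resize(im[200:420,150:370,::-1],None,fx=2.5,fy=2.5))
```

```text
17.9417 [-0.51 -0.97 -2.1 ] [553.5 217.  108.4]
102 [553.2 217.  101.8] [-0.39 -0.52 -1.67]
101 [553.3 217.  101. ] [ 0.66 -0.79 -1.48]
100 [553.3 217.  100. ] [-0.33 -0.66 -1.69]
99 [553.3 217.   99. ] [ 0.33 -0.3  -1.26]
98 [553.3 217.   98. ] [ 0.35 -0.05 -1.46]
97 [553.5 217.1  97.2] [ 1.17 -0.4   0.31]
```

View pics/g2.png

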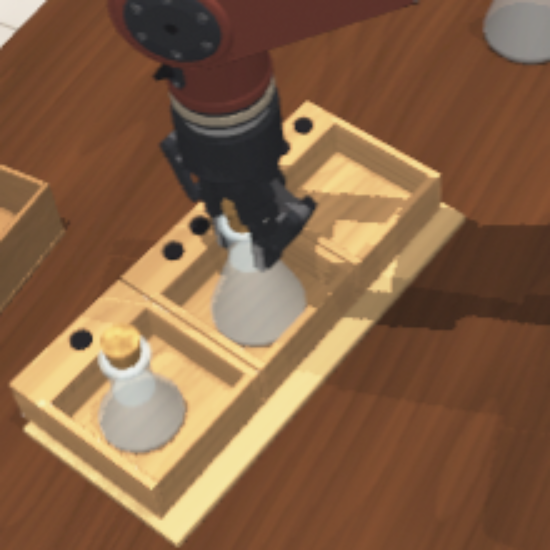

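The middle flask stands in pocket two, with contact exactly at the expected height. Now I release it and pick the tall flask.

Run:
```python
from h import *
Y=[180,0,79.5]
p=(553.3,217); m=(482.8,-192.5)
grip(60); wait(.3)
move_l([*p,250],speed=130); wait(.1); print(get_obs()["t"])
im=get_image("side"); cv2.imwrite("pics/g3.png",im[:,:,::-1])
D=cam("side")
for d in regions_of("flask_middle","side")[:3]: print(d["score"],d["extent"],fit("flask_middle",[(D,d["extent"])],p,18))
goto([*m,270],Y); grip(85); wait(.1)
move_l([*m,114],speed=130)
grip(20,50); wait(.2); ob=get_obs(); print(ob["t"],ob["tcp_pos"].round(1),ob["grip_width"],ob["grip_force"])
move_l([*m,140],speed=60); wait(.2)
ob=get_obs(); print(ob["t"],ob["grip_width"],ob["grip_force"],ob["wrist_force"].round(2))
im=get_image("side"); cv2.imwrite("pics/g4.png",im[:,:,::-1])
```

```text
22.3083
0.95 [251.3, 308.1, 35.3, 64.1] (array([553.51169577, 220.79481505]), np.float64(1.3283488243960164), array([-1.32042546, -0.16675073,  1.32834882,  0.1018113 ]))
26.5 [ 482.7 -192.5  114.3] 30.800903185109043 49.102606773376465
27.2833 30.74249741027844 49.455835819244385 [-0.18  0.84 -2.81]
```

View pics/g4.png

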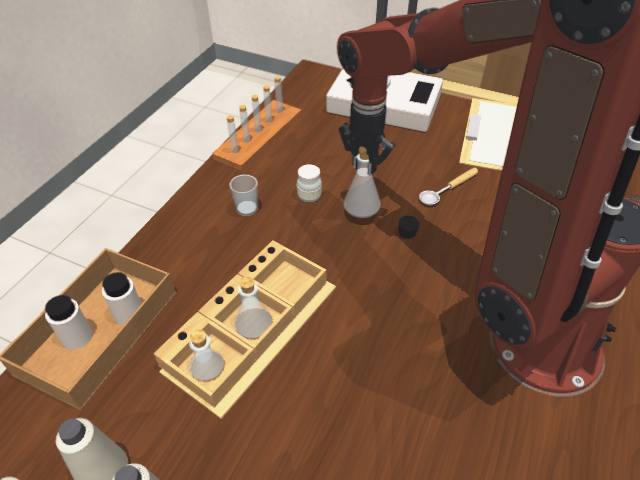

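The tall flask is held upright at about (363,190), and the middle flask stands in pocket two. Next I place the tall flask, checking force as it lowers.

Run:
```python
from h import *
m=(482.8,-192.5); p=(531.5,99.3)
move_l([*m,235],speed=150)
move_l([*p,235],speed=200); wait(.3)
move_l([*p,182],speed=100); wait(.3)
w0=get_obs()["wrist_force"]; print(get_obs()["t"],w0.round(2),get_obs()["tcp_pos"].round(1))
z=172; ok=True
while z>=130:
    move_l([*p,z],speed=40); wait(.05); o=get_obs(); f=o["wrist_force"]-w0
    if abs(f).max()>2 or z<136: print(z,o["tcp_pos"].round(1),f.round(2))
    if f[2]>2 or np.hypot(*f[:2])>6: break
    z-= 6 if z>136 else 1
print(o["t"],o["grip_width"])
im=get_image("side"); cv2.imwrite("pics/g5.png",cv2.resize(im[180:420,150:390,::-1],None,fx=2.4,fy=2.4))
```

```text
31.0333 [ 1.69 -0.51 -1.78] [532.   99.4 182.8]
172 [531.3  99.3 171.6] [-2.18  0.24 -0.41]
148 [531.3  99.3 147.7] [-2.08  0.79 -1.83]
135 [531.6  99.3 135.1] [-1.91  0.43  0.11]
134 [531.5  99.3 134. ] [-1.67  1.33  0.04]
133 [531.5  99.3 132.9] [-2.12  0.89 -0.77]
132 [531.8  99.3 132.3] [-2.02  0.72 -0.02]
131 [531.9  99.4 132.3] [-4.84  1.31  7.42]
35.0833 30.860519415963378
```

View pics/g5.png

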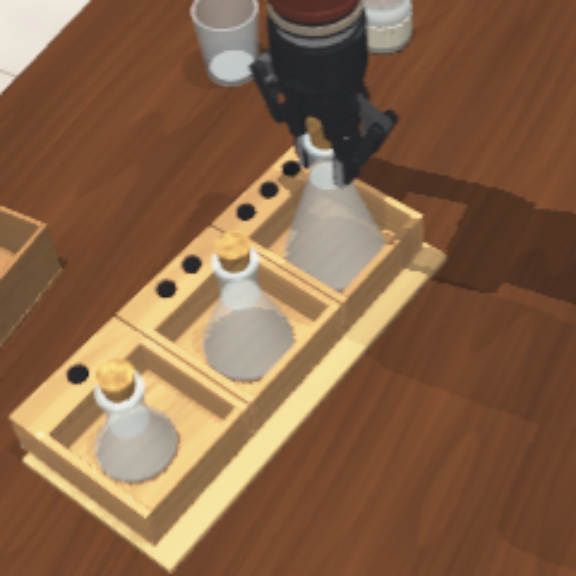

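The tall flask is seated on the floor of pocket three, with contact at the expected 132 mm, and the other two flasks are upright. I'll release it, retreat and check.

Run:
```python
from h import *
p=(531.5,99.3)
move_l([*p,132],speed=30)
grip(60); wait(.3); move_l([*p,260],speed=120); wait(.5)
D=cam("side"); im=get_image("side"); cv2.imwrite("pics/g6.png",im[:,:,::-1])
for n,x0 in [("flask_tall",p),("flask_middle",(553,217)),("flask_small",(582,343))]:
    for d in regions_of(n,"side")[:1]: x,m,r=fit(n,[(D,d["extent"])],x0,18); print(n,d["score"],x.round(1),r.round(1))
print(get_obs()["t"],get_obs()["tcp_pos"])
```

```text
flask_tall 0.94 [528.2  99.4] [ 0.5 -0.8 -0.5  0.8]
flask_middle 0.69 [553.9 221.4] [-0.7 -2.4  0.7  2.1]
flask_small 0.63 [588.7 343.3] [ 0.9 -0.6 -1.   0.6]
37.9917 [531.52830951  99.29164996 260.05566964]
```

View pics/g6.png

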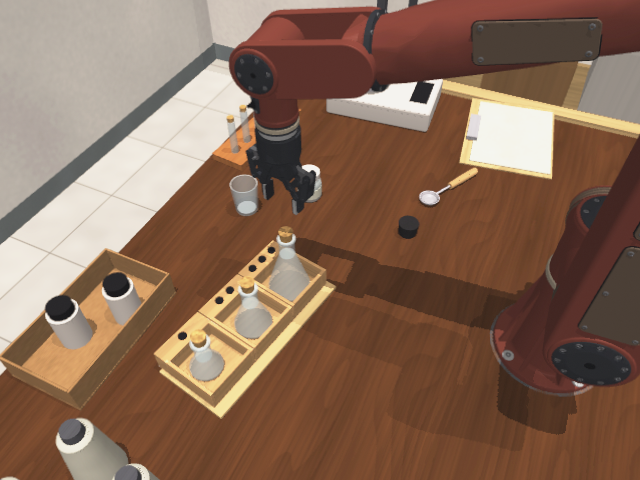

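All three flasks stand upright in their pockets at about (287,265), (250,308) and (206,355). The arm is clear and the bystanders haven't moved.

```bash
python3 -c "
from station import *
print(sign_off())"
```

```text
the job is handed in; nothing more can be done
None
```

The job is handed in at about 38 s of the 61 s limit: the middle flask stands in pocket two and the tallest in pocket three, both released and upright in the last picture, with the smallest still in pocket one; the sign-off returned no verdict.

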